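# Put the candle box away in the latched cupboard

### The arm

A 6-joint arm with a two-finger parallel gripper is mounted at the origin on the work surface. World frame = base frame: x ahead of the robot, y to its left, z up, the work surface at z = 0. Lengths are in m, angles in rad, forces in N, time in s.
With the tool pointing down it reaches from about 0.275 to 0.75 m from the base axis. Payload 10.2 kg.
Tool frame: the origin (TCP) lies at the very end of the fingers, on their centre line; the grasp point (between the pads) lies 19 mm behind it; y points along the fingers, x is the direction in which the jaws open and shut, and the axes are right-handed (so a half turn about y gives the same grasp; the last joint's range is limited). The gripper opens to 85 mm and grips with 20 to 120 N. Pads are 22 mm wide; open, the fingers measure 114 mm over their backs; the gripper's body (76 mm by 85 mm) begins 54 mm behind the grasp point. The pads swing forward as they close: fully open they stand 13 mm farther back than shut.
Start: joints at [0.965, 0.313, 1.498, -0, 1.331, -0.223], TCP at [0.196, 0.487, 0.231] pointing down, gripper open.
Joint ranges: [-2.94, 2.94], [-0.97, 2.17], [0.19, 2.56], [-1.23, 4.37], [0.02, 3.11], [-2.88, 2.88]. Speed limits (rad/s): [2.39, 2.39, 3.01, 3.14, 3.14, 3.14].

### API

Orientations are given as a unit quaternion [x, y, z, w].
In Python, from rig import ctrl gives the robot as it stands. The module is installed in compiled form; this text tells all that it offers.
- The arm moves only by the tool send_rows, never from a script. Its argument "plan" is a list of rows, each a list of 6 numbers: the shift along the tool's x, y, z in m, then the turn, a rotation vector about the tool's x, y, z in degrees. A call has 1 to 8 rows; each row shifts and turns the pose as measured when the row begins, along the tool's axes as they then stand; what a row does not reach is not made up. A row lasts 1/10 s, in which the tool goes at most 50 mm and 8.59 degrees, less where a joint would pass 70% of its speed; a pose out of reach is approached as far as the arm can. A call is refused whole if a number of a shift passes 0.05 or a number of a turn 8.59, either way. A call with a gripper value outside its range is refused whole. "jaw" is the closure, from 0 (fully open) to 1 (shut), set as the call begins (left out, the last holds). The fingers move at their own pace and stop on an object; the grip force is fixed at half the most. Time passes only in rows, so rows that do not move let the fingers close. It gives the time, the measured TCP pose, the force and the opening at its end, in the units of the state.
- ctrl.get_obs(): the state, without advancing time (a new reading comes with each control period).
- ctrl.read_camera(name): name is "side" or "top"; returns a dict with "pixels" (400x640x3 uint8, blue, green, red), "z_map" (400x640 float32, m along the optical axis (not along the pixel's ray), 0 where there is no reading), "camera_matrix" (3x3 intrinsics, pixels), "pose" (4x4, takes a point from camera to world coordinates). Camera axes: x right, y down, z forward; pixel columns grow to the right and rows downward; lengths in m; the calibration is good to about 2 mm. A picture is of the moment at which its call begins.
- ctrl.finish_job(): hands the job in, once; it reports no verdict.
The state is a dict: "clock": time; "qpos": joint angles; "qd": joint speeds; "joint_torque": joint torques, N m; "tcp_pos": TCP position; "orientation": TCP orientation; "ft_force": force on the tool from outside, world axes, zero at the start; "wrist_torque": the same for the moment, N m; "gripper_width": opening from 0.0 (shut) to 1.0 (fully open).
Only numpy, scipy, OpenCV 4.12 (cv2) and the standard library are available. Lean on these libraries where they do the work, as an engineer would, in place of code of your own. Each camera call takes 0.05 s, during which the arm holds its last target. There are 200 camera calls.

### The job

Put the wooden candle box away: open the little cupboard by pressing its thumb lever, swing its door wide open, and stand the box upright in the wide bay on the latch side, pushed fully in. Then shut the door so that the latch bar drops back into its catch, and leave everything else on the table and on the cupboard standing where it is.

Things in the scene. Friction and masses are not known exactly. Their poses are not given: they have to be found in the camera images.
- cupboard: Small oak table cupboard, fixed, 190 deep x 232 wide x 156 mm high. Origin at table level in the middle of its front face; local x points into the cupboard, y towards the latch side, z up. Flat top 142-156 mm high, its front edge 5 mm in front of the face. No floor board: it stands on the cloth, so a box slides straight in. Inside a partition (its faces at y = -26 and -16 mm) parts a narrow bay of spare tapers (hinge side) from the wide bay (latch side)
- bay_mouth (a point): Middle of the mouth of the wide bay, at table level, in the plane of the front face, axes as the cupboard. The bay is 84 mm wide (y), 142 mm high and 175 mm deep (x)
- door_hinge (a point): On the door's upright hinge pin, at the height of the leaf's top edge (138 mm), at cupboard x = -17, y = -100 mm. Its axes turn with the door: y runs along the leaf from the pin to the latch edge, x points from the leaf's outside to its inside
- door_corner (a point): Top corner of the door leaf at its latch edge, mid-thickness, 170 mm from the pin. The leaf is 15 mm thick (2 to 17 mm from the pin along the door's x), 4 to 138 mm high; its outside carries the latch, which stands out up to 58 mm at the thumb lever (up to 93 mm high), 20 mm at the bar (up to 108 mm high when down) and 25 mm at the 6 mm wide staple that guides the bar, 162 mm from the pin (up to 125 mm high)
- door (a joint): Door angle: 0 shut, grows as the latch edge swings outwards, away from the cupboard, to 2.1 at its stop. It stays where it is left (light friction, about 0.03 N m)
- thumb_pad (a point): Middle of the upper face of the thumb pad: a level iron plate 36 mm along the door x 52 mm out from it, on the door's outside, 50 mm from the pin and 80 mm above the table. Axes turn with the lever; at rest they are those of the door. An upturned lip, 12 mm high, runs along its outer edge, its inner side 24 mm outwards of this point; from this point back to the leaf it is 30 mm. A fingertip on the pad can draw the door by the lip
- lever (a joint): Thumb lever angle: 0 at rest, 0.26 pressed fully down (the pad sinks 16 mm, about 1 to 2 N). It pivots 62 mm from the pad's middle, towards the latch edge; pressing the pad tips its other end up and lifts the bar. It springs back when let go
- bar_tip (a point): Free end of the latch bar, a steel round bar 12 mm thick, 98 mm above the table, level along the door's outside, its middle 12 mm off the leaf. It pivots on the door 95 mm from the pin and reaches 106 mm beyond, past the leaf's edge, behind the prong of the catch on the cupboard's latch stile
- catch (a point): Top of the upright prong of the iron catch, fixed on the stile beside the door's latch edge (the stile is flush with the shut door). The catch spans cupboard y 81 to 101 mm, is 68 to 104 mm high and stands out to 61 mm in front of the face, where its ramp slopes down outwards; this point: x = -38, y = 91, z = 102 mm
- bar (a joint): Latch bar angle: 0 level (down), to 0.24 raised; it falls by its own weight. Down and with the door shut it holds the door; raised more than 0.12 it clears the prong, and once the door is open beyond 0.2 the bar may fall again. As the door is shut the bar rides up the catch's ramp and drops in by itself
- box_center (a point): Centre of the candle box, a closed loose wooden box 150 (x) x 60 (y) x 90 mm high (z), 0.3 to 0.55 kg, same at both ends; stands upright on the table, this point 45 mm up
- blue_bottle: Loose blue bottle, 52 mm across, 120 mm high, beside the candle box; further right, by the table's edge, stands a fixed iron candelabra 410 mm high. Origin: middle of its underside (so for all things below)
- green_bottle: Loose tall green bottle, 54 mm across, 205 mm high, beside the cupboard's hinge side
- mist_bottle: Loose clear spray bottle, 54 mm across, 176 mm high, near one end of the candle box
- glass_candle: Loose candle in a glass, 62 mm across, 110 mm high, beside the candle box
- pillar_candle: Loose thick wax candle, 68 mm across, 90 mm high, near the other end of the candle box
- brass_bowl: Loose brass bowl, 84 mm across, 38 mm high, on the back half of the cupboard's top
Not all that is in view belongs to the job. Leave any purple or red look-alike of the part that bears box_center alone.

How it is judged:
On the way, in this order (a step that is already met when the one before it is completed fails the run):
1. the thumb lever is pressed down and has lifted the latch bar (value of joint lever above 0.12 rad and value of joint bar above 0.1 rad), for 0.05 s.
2. the door is swung wide open (value of joint door above 1.3 rad), for 0.1 s.
3. the candle box stands upright inside the wide bay, wholly behind the front face, let go (x of box_center in the frame of cupboard above 0.07 m and y of box_center in the frame of cupboard between 0.005 and 0.047 m and angle between box_center's own z axis and vertical below 0.1 rad and height (world z) of box_center below 0.055 m and contact force between the fingers and candle_box below 0.1 N), for 0.1 s.
At the end, for the whole second after the job is handed in: The door is shut (within 0.03 rad) with the latch bar down in its catch (within 0.03 rad) and the lever let go; the candle box stands upright (within 0.1 rad) on the table inside the wide bay, wholly behind the door (value of joint each of door, bar below 0.03 rad and value of joint lever below 0.06 rad and x of box_center in the frame of cupboard above 0.07 m and y of box_center in the frame of cupboard between 0.005 and 0.047 m and angle between box_center's own z axis and vertical below 0.1 rad and height (world z) of box_center below 0.055 m); the robot touches nothing.
It fails at once if a bystander on the table or on the cupboard is shifted by more than 30 mm or knocked over (distance of any of blue_bottle, green_bottle, mist_bottle, glass_candle, pillar_candle, brass_bowl from where it was at the start of the episode above 0.03 m or angle between any of blue_bottle, green_bottle, mist_bottle, glass_candle, pillar_candle, brass_bowl's own z axis and vertical above 0.5 rad).
It fails at once if the candle box is tipped over (angle between box_center's own z axis and vertical above 0.6 rad).
It also fails if it takes over 72 s, if anything falls off the work surface, if the arm or the gripper's body presses on something with over 40 N, if the wrist force passes 120 N, or if a joint passes its speed limit or range.

## Working session

There is one attempt and no reset: what is moved stays moved. The work goes in short steps, Python scripts to look and compute and a tool call to move; the robot and the scene stay as the last step left them, time stands still between calls to the robot, and variables do not carry over. Pictures are saved under pics/ and viewed, about 8 in all and at most 12, crops included, and the job is handed in when it is done.

Besides the shell and the picture viewer there is one more tool, called after "Call:" as name(argument=value, ...), one argument or row to a line, values as JSON. send_rows: Moves the arm, as the interface text tells. Its arguments: {"type":"object","properties":{"plan":{"type":"array"},"jaw":{"type":"number"}},"required":["plan"]}

```bash
mkdir -p pics; cat > h.py <<'E'
import numpy as np, cv2
from rig import ctrl
def cam(n,save=None):
    d=ctrl.read_camera(n)
    if save: cv2.imwrite('pics/'+save,d['pixels'])
    K=d['camera_matrix'];T=d['pose'];z=d['z_map']
    v,u=np.mgrid[:400,:640]
    P=np.stack([(u-K[0,2])/K[0,0]*z,(v-K[1,2])/K[1,1]*z,z],-1)@T[:3,:3].T+T[:3,3]
    P[z==0]=np.nan
    return d['pixels'],P,d
E
python3 - <<'E'
from h import *
for n in('top','side'):
    p,P,d=cam(n,n+'0.png'); print(n,d['pose'].round(3).tolist(),d['camera_matrix'].round(1).tolist()); np.save(n+'0.npy',P)
o=ctrl.get_obs();print({k:np.round(v,3).tolist() for k,v in o.items()})
E
```

```text
top [[0.028, -0.994, 0.104, 0.339], [-1.0, -0.028, 0.001, -0.07], [0.002, -0.104, -0.995, 1.456], [0.0, 0.0, 0.0, 1.0]] [[518.4, 0.0, 309.4], [0.0, 518.4, 196.2], [0.0, 0.0, 1.0]]
side [[0.937, -0.238, 0.255, 0.162], [-0.348, -0.675, 0.65, -0.889], [0.017, -0.698, -0.716, 1.007], [0.0, 0.0, 0.0, 1.0]] [[376.0, 0.0, 317.3], [0.0, 376.0, 198.3], [0.0, 0.0, 1.0]]
{'clock': 0.1, 'qpos': [0.965, 0.313, 1.498, -0.0, 1.331, -0.223], 'qd': [0.002, -0.001, -0.001, -0.0, 0.001, -0.0], 'joint_torque': [0.002, -41.29, -26.014, -0.0, 0.003, 0.0], 'tcp_pos': [0.196, 0.487, 0.231], 'orientation': [0.586, 0.395, -0.396, -0.586], 'ft_force': [-0.33, 0.554, -0.319], 'wrist_torque': [0.014, -0.023, 0.024], 'gripper_width': 0.998}
```

View pics/top0.png

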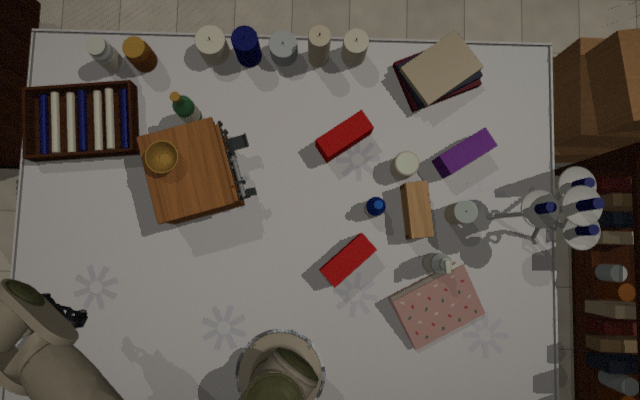

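View pics/side0.png

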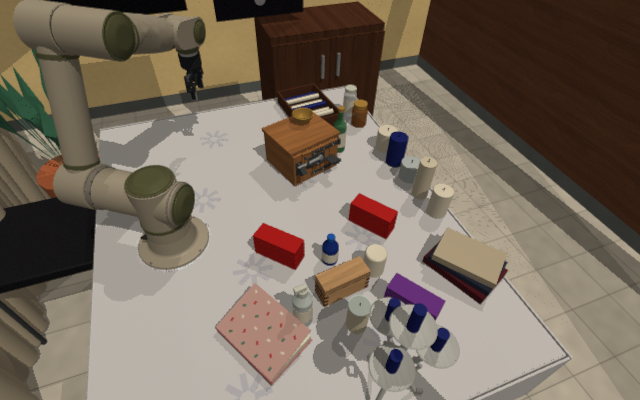

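The top view shows the cupboard at (190,170), its face to the right with the latch ironwork at (237,142)–(250,191) and the green bottle on the hinge side at (183,105).

Candidates for the candle box in the top view are natural wood (417,210), red (345,136), red (348,260), purple (465,153) and pink book (437,307). I choose the wooden one at (417,210), which sits between the blue bottle, glass candle, pillar and mist bottle.

```bash
python3 - <<'E'
import numpy as np,cv2
P=np.load('top0.npy');S=np.load('side0.npy')
im=cv2.imread('pics/top0.png')
def rect(P,box,zl,zh,name):
    u0,v0,u1,v1=box;Q=P[v0:v1,u0:u1].reshape(-1,3);Q=Q[(Q[:,2]>zl)&(Q[:,2]<zh)]
    r=cv2.minAreaRect((Q[:,:2]*1000).astype(np.float32));print(name,len(Q),np.round(r[0],1),np.round(r[1],1),round(r[2],2),'z',np.median(Q[:,2]).round(4))
    return Q
rect(P,(130,110,260,230),.150,.163,'cuptop')
rect(P,(395,175,440,245),.083,.1,'box')
rect(P,(360,190,390,220),.03,.13,'blue');rect(P,(385,145,425,185),.05,.13,'pillar/glass a');rect(P,(445,190,480,230),.05,.13,'glass b');rect(P,(415,245,460,280),.03,.19,'mist');rect(P,(160,85,200,122),.17,.22,'green');rect(P,(140,135,185,178),.17,.21,'bowl')
rect(P,(215,110,265,215),.06,.115,'iron')
rect(P,(125,120,140,175),-.01,.2,'x')
c=im[100:260,110:460];cv2.imwrite('pics/c1.png',cv2.resize(im[100:225,125:265],None,fx=5,fy=5,interpolation=cv2.INTER_CUBIC)[:600,:700])
E
```

```text
cuptop 6093 [533.4 250.5] [232.8 200.7] 17.07 z 0.1549
box 1275 [ 465.2 -358.5] [170.6  62.3] 7.86 z 0.0889
blue 329 [ 460.8 -245.9] [50.2 50.4] 6.75 z 0.0834
pillar/glass a 617 [ 562.8 -329. ] [98.6 66.8] 13.97 z 0.0878
glass b 557 [ 451.6 -476.3] [60.6 61.2] 39.6 z 0.1072
mist 668 [ 307.3 -428.2] [68.9 88.6] 0.97 z 0.1144
green 114 [708.4 273. ] [24.7 24.3] 13.75 z 0.2028
bowl 526 [558.  300.3] [80.7 81.6] 88.72 z 0.1842
iron 746 [545.7 124.6] [107.  218.6] 87.6 z 0.0859
x 821 [619.2 417.7] [156.9  94. ] 5.48 z 0.0251
```

View pics/c1.png

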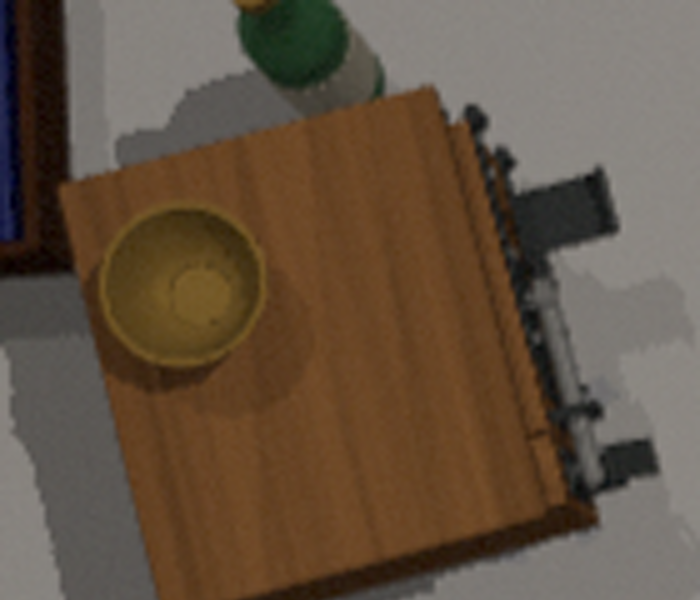

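The crop shows the thumb pad at top-view pixel (238,143) with its lip on the right, the bar at about (240,172) and the catch prong at about (250,192). Now I'll work out exact frames.

```bash
cat >> h.py <<'E'
from scipy.spatial.transform import Rotation as R
E
python3 - <<'E'
from h import *
P=np.load('top0.npy');im=cv2.imread('pics/top0.png')
hsv=cv2.cvtColor(im,cv2.COLOR_BGR2HSV)
# cupboard top by edges
m=np.zeros((400,640),bool);m[110:230,130:260]=1
m&=(P[...,2]>.150)&(P[...,2]<.162)
Q=P[m];a0=np.deg2rad(17.07)
for deg in (15.5,16,16.5,17,17.5):
    a=np.deg2rad(deg);ey=-np.array([np.cos(a),np.sin(a)]);ex=np.array([-np.sin(a),np.cos(a)])
    X=Q[:,:2]@ex;Y=Q[:,:2]@ey
    f=[X[np.abs(Y-y)<.006].min() for y in np.linspace(Y.min()+.03,Y.max()-.03,8)]
    print(deg,'front',np.round(f,4),'back',X.max().round(4),'y',Y.min().round(4),Y.max().round(4), 'ext',np.ptp(X).round(4),np.ptp(Y).round(4))
m=np.zeros((400,640),bool);m[170:250,390:445]=1
m&=(P[...,2]>.082)&(P[...,2]<.097)&(hsv[...,1]>70)
n,l,s,c=cv2.connectedComponentsWithStats(m.astype(np.uint8));k=1+s[1:,4].argmax()
Q=P[l==k];r=cv2.minAreaRect((Q[:,:2]*1000).astype(np.float32));print('box',len(Q),r)
m=np.zeros((400,640),bool);m[130:160,228:248]=1
m&=(P[...,2]>.072)&(P[...,2]<.097);Q=P[m];print('pad',Q.mean(0),cv2.minAreaRect((Q[:,:2]*1000).astype(np.float32)))
o=ctrl.get_obs();print(R.from_quat(o['orientation']).as_matrix().round(3))
E
```

```text
15.5 front [ 0.002   0.0005  0.     -0.0007 -0.002  -0.002  -0.0029 -0.0032] back 0.2021 y -0.6993 -0.4626 ext 0.2061 0.2367
16 front [-0.0038 -0.0052 -0.0054 -0.0058 -0.0069 -0.0069 -0.0074 -0.0078] back 0.196 y -0.6994 -0.4642 ext 0.2043 0.2352
16.5 front [-0.0097 -0.0108 -0.0108 -0.011  -0.0112 -0.0117 -0.0113 -0.0122] back 0.19 y -0.6995 -0.4657 ext 0.2024 0.2337
17 front [-0.0155 -0.0164 -0.0163 -0.0161 -0.0157 -0.0165 -0.0159 -0.0165] back 0.1841 y -0.6997 -0.4669 ext 0.2008 0.2328
17.5 front [-0.0214 -0.022  -0.0217 -0.0214 -0.0207 -0.0213 -0.0204 -0.0209] back 0.1796 y -0.701 -0.4672 ext 0.202 0.2337
box 1270 ((455.72039794921875, -359.80328369140625), (149.7030792236328, 61.007259368896484), 7.232978343963623)
pad [0.62007474 0.13079905 0.08002078] ((613.0180053710938, 128.59738159179688), (55.452030181884766, 55.8441276550293), 14.07172966003418)
[[ 0.373 -0.001 -0.928]
 [ 0.928 -0.001  0.373]
 [-0.001 -1.     0.   ]]
```

```bash
cat >> h.py <<'E'
A=np.deg2rad(17.1);EX=np.array([-np.sin(A),np.cos(A),0]);EY=np.array([-np.cos(A),-np.sin(A),0]);O=np.array([.5603,.1625,0])
def L(x,y,z): return O+x*EX+y*EY+np.array([0,0,z])     # cupboard -> world
def loc(p): p=np.asarray(p)-O; return np.array([p@EX,p@EY,p[2]])
def down(az,tilt=0,ax=(0,0,1)):  # tool down, jaw axis at azimuth az deg; extra tilt deg about world axis
    a=np.deg2rad(az);c,s=np.cos(a),np.sin(a)
    M=np.array([[c,0,-s],[s,0,c],[0,-1,0]])
    return R.from_rotvec(np.deg2rad(tilt)*np.asarray(ax,float))*R.from_matrix(M)
def door(th,r,n,z): # point on door: r from pin along leaf, n along door x (inside +)
    y=-.1+r*np.cos(th)+n*np.sin(th); x=-.017-r*np.sin(th)+n*np.cos(th)
    return L(x,y,z)
def rows(wps,step=.045):
    """wps: list of (pos, R or None); prints rows of tool-frame moves"""
    o=ctrl.get_obs();p=np.array(o['tcp_pos']);q=R.from_quat(o['orientation'])
    print('now',p.round(4),'loc',loc(p).round(4),'F',np.round(o['ft_force'],1),'w',round(o['gripper_width'],2),'t',round(o['clock'],2))
    for t,T in wps:
        t=np.asarray(t);T=q if T is None else T
        rv=(q.inv()*T).as_rotvec(degrees=True)
        n=int(np.ceil(max(np.linalg.norm(t-p)/step,np.abs(rv).max()/8.5,1)))
        for i in range(n):
            d=q.inv().apply((t-p)/(n-i)); r=(q.inv()*T).as_rotvec(degrees=True)/(n-i)
            print('['+','.join('%g'%v for v in [*np.round(d,3),*np.round(r,1)])+'],',end='')
            p=p+q.apply(np.round(d,3));q=q*R.from_rotvec(np.round(r,1),degrees=True)
        print('  ->',p.round(3))
E
python3 - <<'E'
from h import *
rows([(L(-.056,-.05,.26),down(17.1)),(L(-.056,-.05,.12),down(17.1))])
E
```

```text
now [0.196  0.4868 0.2308] loc [0.4171 0.2529 0.2308] F [-0.3  0.6 -0.3] w 1.0 t 0.1
[-0.014,-0.002,-0.041,0,3.9,-0],[-0.011,-0.002,-0.042,0,3.9,-0],[-0.008,-0.002,-0.042,0,3.9,-0],[-0.005,-0.002,-0.043,0,3.9,-0],[-0.002,-0.002,-0.043,0,3.9,-0],[0.001,-0.002,-0.043,0,3.9,-0],[0.004,-0.002,-0.043,0,3.9,-0],[0.007,-0.003,-0.043,0,3.9,-0],[0.01,-0.002,-0.042,0,4,-0],[0.012,-0.003,-0.041,0,3.9,-0],[0.015,-0.002,-0.041,0,4,-0],[0.018,-0.003,-0.039,0,3.9,-0],[0.021,-0.002,-0.038,0,4,-0.1],  -> [0.624 0.124 0.26 ]
[0,0.035,0,0,-0,0],[0,0.035,0,0,-0,0],[0,0.035,0,0,-0,0],[0,0.035,0,0,-0,0],  -> [0.624 0.123 0.12 ]
```

Call:
send_rows(
  plan=[
    [-0.014,-0.004,-0.041,0,3.9,0],
    [-0.011,-0.004,-0.042,0,3.9,0],
    [-0.008,-0.004,-0.042,0,3.9,0],
    [-0.005,-0.004,-0.043,0,3.9,0],
    [-0.002,-0.004,-0.043,0,3.9,0],
    [0.001,-0.004,-0.043,0,3.9,0],
    [0.004,-0.002,-0.043,0,3.9,0],
    [0.007,-0.002,-0.043,0,3.9,0],
  ],
  jaw=1,
)

```text
clock: 0.9
tcp_pos: [0.463, 0.2554, 0.2571]
orientation: [0.673, 0.217, -0.222, -0.672]
ft_force: [-0.1, 0.2, 0.1]
gripper_width: -0.003
```

Call:
send_rows(
  plan=[
    [0.01,-0.002,-0.042,0,4,0],
    [0.012,-0.002,-0.041,0,3.9,0],
    [0.015,-0.002,-0.041,0,4,0],
    [0.018,-0.002,-0.039,0,3.9,0],
    [0.021,-0.002,-0.038,0,4,0],
  ],
)

```text
clock: 1.4
tcp_pos: [0.6304, 0.1052, 0.2653]
orientation: [0.701, 0.092, -0.098, -0.7]
ft_force: [-0.3, 1.0, -0.4]
gripper_width: -0.001
```

```bash
python3 - <<'E'
from h import *
rows([(L(-.056,-.05,.12),down(17.1)),(L(-.056,-.05,.085),down(17.1))])
E
```

```text
now [0.6304 0.1052 0.2653] loc [-0.0753 -0.0501  0.2653] F [-0.3  1.  -0.4] w -0.0 t 1.4
[0,0.036,0.005,0,-0.4,-0.1],[0,0.036,0.005,0,-0.4,-0.1],[0,0.037,0.005,0,-0.4,-0.2],[0,0.036,0.004,0,-0.4,-0.1],  -> [0.624 0.123 0.12 ]
[0,0.035,0,0,-0,-0],  -> [0.624 0.123 0.085]
```

Call:
send_rows(
  plan=[
    [0,0.036,0.006,0,-0.4,0],
    [0,0.036,0.006,0,-0.4,0],
    [0,0.036,0.006,0,-0.4,-0.2],
    [0,0.03,0.004,0,-0.4,-0.1],
    [0,0,0,0,0,0],
  ],
)

```text
clock: 1.9
tcp_pos: [0.6275, 0.1202, 0.1204]
orientation: [0.7, 0.101, -0.103, -0.699]
ft_force: [-0.2, -0.4, 0.1]
gripper_width: -0.002
```

```bash
python3 - <<'E'
from h import *
p,P,d=cam('top');q,Q,e=cam('side')
a=cv2.resize(p[110:210,190:290],(400,400),interpolation=cv2.INTER_CUBIC);b=cv2.resize(q[100:200,260:360],(400,400),interpolation=cv2.INTER_CUBIC)
cv2.imwrite('pics/c2.png',np.hstack([a,b]))
rows([(L(-.056,-.05,.085),down(17.1)),(L(-.058,-.05,.07),None)],.01)
E
```

```text
now [0.6298 0.12   0.1253] loc [-0.0611 -0.0539  0.1253] F [0.4 0.5 1. ] w -0.0 t 2.0
[-0.001,0.008,0.001,0,-0.1,0],[-0.001,0.008,0.001,0.1,-0.1,0.1],[-0.001,0.008,0.001,0,-0.1,0],[-0.001,0.008,0.001,0.1,-0.1,0.1],[-0,0.008,0.001,0,-0.2,0],  -> [0.625 0.124 0.085]
[-0,0.008,-0.001,0,0,0],[-0,0.007,-0.001,0,0,0],  -> [0.625 0.122 0.07 ]
```

View pics/c2.png

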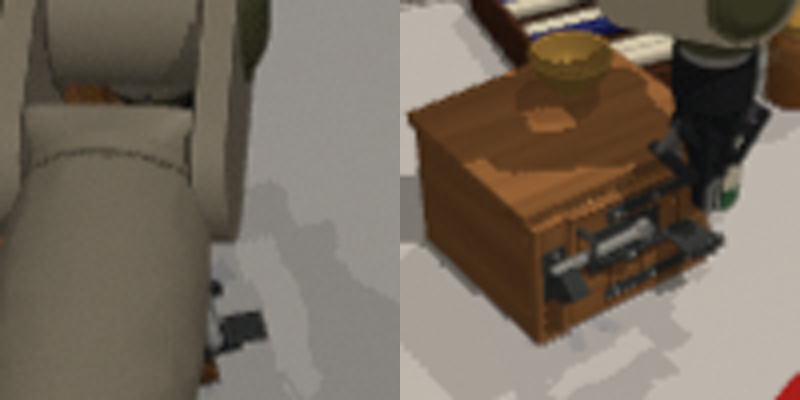

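The left half shows the arm hiding the pad, and the right half shows the fingertips at (712,205) just above the pad at (695,235). The position fits the measured pose, so I press.

Call:
send_rows(
  plan=[
    [-0.001,0.01,0.001,0,0,0],
    [-0.001,0.01,0.001,0,-0.2,0],
    [-0.001,0.01,0.001,0,-0.2,0],
    [0,0.008,0,0,0,0],
    [0,0.005,0,0,0,0],
    [0,0.005,0,0,0,0],
  ],
)

```text
clock: 2.6
tcp_pos: [0.6291, 0.1217, 0.0796]
orientation: [0.701, 0.109, -0.099, -0.698]
ft_force: [-0.3, 0.2, 0.1]
gripper_width: 0.003
```

Call:
send_rows(
  plan=[
    [0,0.006,0,0,0,0],
    [0,0.006,0,0,0,0],
    [0,0.005,0,0,0,0],
    [0,0,0,0,0,0],
  ],
)

```text
clock: 3.0
tcp_pos: [0.6306, 0.1208, 0.0635]
orientation: [0.702, 0.11, -0.098, -0.697]
ft_force: [-1.1, -2.0, 10.5]
gripper_width: -0.001
```

```bash
python3 - <<'E'
from h import *
w=[(door(t,.046,-.042,.066),None) for t in (.05,.15,.25,.35,.45,.55)]
rows(w,.02)
E
```

```text
now [0.6306 0.1208 0.0635] loc [-0.0606 -0.055   0.0635] F [-1.1 -2.  10.5] w -0.0 t 3.0
[0.001,-0.002,-0.001,0,0,0],  -> [0.632 0.12  0.066]
[0.005,-0,-0.004,0,0,0],  -> [0.638 0.118 0.066]
[0.005,-0,-0.003,0,0,0],  -> [0.643 0.116 0.066]
[0.005,-0,-0.004,0,0,0],  -> [0.649 0.114 0.066]
[0.006,0,-0.002,0,0,0],  -> [0.656 0.114 0.066]
[0.006,0,-0.002,0,0,0],  -> [0.662 0.114 0.066]
```

Call:
send_rows(
  plan=[
    [0.002,-0.001,-0.004,0,0,0],
    [0.004,-0.001,-0.005,0,0,0],
    [0.005,0,-0.005,0,0,0],
    [0.005,0,-0.005,0,0,0],
    [0.005,0,-0.004,0,0,0],
  ],
)

```text
clock: 3.5
tcp_pos: [0.6584, 0.1161, 0.0667]
orientation: [-0.695, -0.114, 0.096, 0.703]
ft_force: [-1.5, 12.0, 1.3]
gripper_width: -0.001
```

```bash
cat >>h.py <<'E'
def leaf():
    """door angle from top-view points of the leaf's top edge (z 130-142 mm), outside the cupboard"""
    p,P,d=cam('top');X=P.reshape(-1,3)-O;u=np.c_[X@EX,X@EY,X[:,2]]
    k=(u[:,2]>.128)&(u[:,2]<.145)&(u[:,0]<-.01)&(u[:,0]>-.22)&(u[:,1]>-.2)&(u[:,1]<.09)
    u=u[k];r=np.hypot(u[:,0]+.017,u[:,1]+.1);k=(r<.185)&(r>.04);th=np.arctan2(-(u[k,0]+.017),u[k,1]+.1)
    print('leaf n',k.sum(),'ang pct',np.percentile(th,[10,25,50,75,90]).round(3) if k.sum() else '')
    return p,P,u
E
python3 - <<'E'
from h import *
rows([])
p,P,u=leaf()
q,Q,e=cam('side')
a=cv2.resize(p[110:210,190:290],(400,400),interpolation=cv2.INTER_CUBIC);b=cv2.resize(q[100:200,260:360],(400,400),interpolation=cv2.INTER_CUBIC)
cv2.imwrite('pics/c3.png',np.hstack([a,b]))
E
```

```text
now [0.6584 0.1161 0.0667] loc [-0.0732 -0.0802  0.0667] F [-1.5 12.   1.3] w -0.0 t 3.5
leaf n 84 ang pct [0.378 0.391 0.414 0.439 0.454]
```

View pics/c3.png

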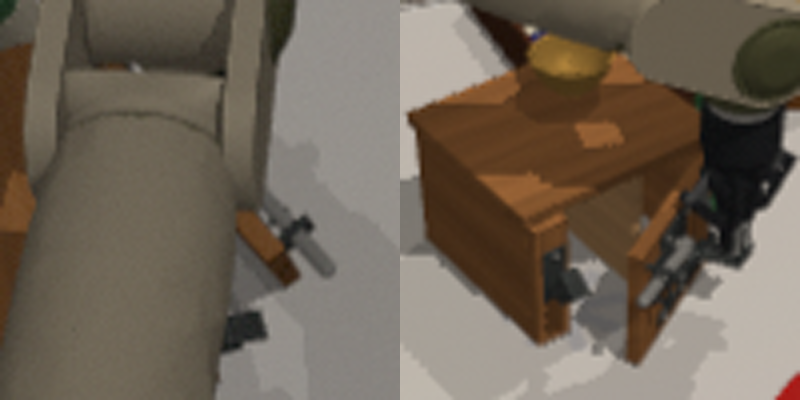

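Side view (right half): the door is ajar by about 0.45 rad, its leaf edge is at (640,310), and the fingertip is still on the pad at (735,250). Next I'll go round to the inside of the leaf.

```bash
python3 - <<'E'
from h import *
D=down(17.1)
rows([(L(-.070,-.080,.10),None),(L(-.070,-.080,.18),None),(L(-.045,.038,.18),D),(L(-.045,.038,.092),D)])
E
```

```text
now [0.659  0.1146 0.0667] loc [-0.0748 -0.0802  0.0667] F [0.2 1.3 1. ] w 0.0 t 3.6
[0.001,-0.033,0.005,0,0,0],  -> [0.658 0.119 0.1  ]
[0.001,-0.04,0,0,0,0],[0.001,-0.04,0,0,0,0],  -> [0.658 0.119 0.18 ]
[-0.039,-0.001,0.008,-0.1,-0,0.5],[-0.04,-0.001,0.009,-0.1,-0,0.5],[-0.039,-0,0.008,-0.1,-0,0.5],  -> [0.537 0.108 0.18 ]
[-0,0.044,0,0,-0,0],[-0,0.044,0,0,-0,0],  -> [0.538 0.108 0.092]
```

Call:
send_rows(
  plan=[
    [0,-0.033,0.005,0,0,0],
    [0,-0.04,0,0,0,0],
    [0,-0.04,0,0,0,0],
    [-0.039,-0.001,0.008,0,0,0.5],
    [-0.04,-0.001,0.009,0,0,0.5],
    [-0.035,0,0.008,0,0,0.5],
    [0,0,0,0,0,0],
  ],
)

```text
clock: 4.3
tcp_pos: [0.5356, 0.1073, 0.1818]
orientation: [-0.698, -0.105, 0.105, 0.7]
ft_force: [0.2, 0.3, -0.2]
gripper_width: -0.002
```

```bash
python3 - <<'E'
from h import *
D=down(17.1)
p,P,u=leaf()
rows([(L(-.045,.038,.092),D)])
E
```

```text
leaf n 59 ang pct [0.435 0.452 0.476 0.503 0.519]
now [0.5377 0.1071 0.1823] loc [-0.0463  0.0379  0.1823] F [ 0.7 -0.6 -0.3] w -0.0 t 4.35
[-0,0.03,0,-0,-0,0.1],[-0,0.03,0.001,-0,-0,0.1],[-0,0.03,0,-0.1,-0.1,0],  -> [0.538 0.108 0.092]
```

Call:
send_rows(
  plan=[
    [0,0.03,0.001,0,0,0],
    [0,0.03,0.001,0,0,0],
    [0,0.028,0,0,0,0],
    [0,0,0,0,0,0],
  ],
)

```text
clock: 4.75
tcp_pos: [0.5423, 0.1086, 0.0926]
orientation: [-0.699, -0.108, 0.101, 0.699]
ft_force: [0.5, -0.3, -0.3]
gripper_width: -0.001
```

```bash
python3 - <<'E'
from h import *
D=down(17.1)
rows([(door(t,.14,.03,.092),D) for t in (.6,.75,.9,1.05,1.2,1.3,1.4,1.48)],.03)
E
```

```text
now [0.5423 0.1086 0.0926] loc [-0.0462  0.0331  0.0926] F [ 0.5 -0.3 -0.3] w -0.0 t 4.75
[0.001,0.001,-0.025,0.1,-0.1,0.6],  -> [0.551 0.085 0.092]
[0.009,-0,-0.019,-0,-0,0],  -> [0.565 0.07  0.092]
[0.013,-0,-0.018,-0,-0,0],  -> [0.582 0.056 0.092]
[0.014,-0,-0.015,-0,-0,0],  -> [0.6   0.046 0.092]
[0.017,-0,-0.013,-0,-0,0],  -> [0.62  0.038 0.092]
[0.013,-0,-0.008,-0,-0,0],  -> [0.635 0.035 0.092]
[0.013,-0,-0.006,-0,-0,0],  -> [0.649 0.033 0.092]
[0.011,-0,-0.003,-0,-0,0],  -> [0.661 0.033 0.092]
```

Call:
send_rows(
  plan=[
    [0.001,0,-0.025,0,0,0.4],
    [0.009,0,-0.019,0,0,0],
    [0.013,0,-0.018,0,0,0],
    [0.014,0,-0.015,0,0,0],
    [0.017,0,-0.013,0,0,0],
    [0.013,0,-0.008,0,0,0],
    [0.013,0,-0.006,0,0,0],
    [0.008,0,-0.003,0,0,0],
  ],
)

```text
clock: 5.55
tcp_pos: [0.6703, 0.0278, 0.104]
orientation: [0.701, 0.11, -0.098, -0.698]
ft_force: [1.2, 0.2, 0.4]
gripper_width: 0.004
```

```bash
python3 - <<'E'
from h import *
rows([])
p,P,u=leaf()
E
```

```text
now [0.6703 0.0278 0.104 ] loc [-0.1611 -0.0655  0.104 ] F [1.2 0.2 0.4] w 0.0 t 5.55
leaf n 48 ang pct [1.399 1.419 1.451 1.486 1.507]
```

Door is at about 1.5 rad. Next is the candle box: I grip it 35 mm from its centre, towards the mist-bottle end.

```bash
python3 - <<'E'
from h import *
rows([(L(-.155,-.045,.15),None),(L(-.155,-.02,.23),None),((.421,-.3642,.24),down(-82.8)),((.421,-.3642,.12),down(-82.8))])
E
```

```text
now [0.6711 0.0276 0.1042] loc [-0.1615 -0.0663  0.1042] F [ 1.8 -0.4 -0. ] w 0.0 t 5.6
[-0.01,-0.023,0.003,0,0,0],[-0.01,-0.023,0.003,0,0,0],  -> [0.649 0.028 0.15 ]
[-0.012,-0.04,-0,0,0,0],[-0.012,-0.041,-0.001,0,0,0],  -> [0.625 0.02  0.23 ]
[-0.026,-0.001,-0.026,-0,8.3,0.1],[-0.022,-0.001,-0.029,-0.1,8.3,0.1],[-0.017,-0.001,-0.032,-0,8.3,0.1],[-0.012,-0.001,-0.034,-0.1,8.3,0.1],[-0.007,-0.001,-0.035,-0,8.3,0.1],[-0.002,-0.001,-0.036,-0,8.3,0.1],[0.003,-0.001,-0.036,-0.1,8.3,0.1],[0.008,-0.001,-0.035,-0,8.3,0.1],[0.013,-0.001,-0.034,-0.1,8.3,0.1],[0.018,-0,-0.032,-0,8.4,0.1],[0.022,-0.001,-0.028,-0,8.3,0],[0.027,-0.001,-0.025,-0.1,8.4,0.1],  -> [ 0.421 -0.364  0.24 ]
[-0,0.04,-0,-0,-0,-0],[-0,0.04,-0,-0,-0,-0],[-0,0.04,-0,-0,-0,-0],  -> [ 0.421 -0.364  0.12 ]
```

Call:
send_rows(
  plan=[
    [-0.01,-0.023,0.003,0,0,0],
    [-0.01,-0.023,0.003,0,0,0],
    [-0.012,-0.04,0,0,0,0],
    [-0.012,-0.04,0,0,0,0],
    [-0.026,-0.001,-0.026,0,8.3,0.1],
    [-0.022,-0.001,-0.029,0,8.3,0.1],
    [-0.017,-0.001,-0.032,0,8.3,0.1],
    [-0.012,-0.001,-0.034,0,8.3,0.1],
  ],
)

```text
clock: 6.4
tcp_pos: [0.5561, -0.1091, 0.246]
orientation: [0.7, -0.096, 0.113, -0.699]
ft_force: [0.1, -0.3, 0.5]
gripper_width: 0.002
```

Call:
send_rows(
  plan=[
    [-0.007,-0.001,-0.035,0,8.3,0],
    [-0.002,-0.001,-0.036,0,8.3,0],
    [0.003,-0.001,-0.036,0,8.3,0],
    [0.008,-0.001,-0.035,0,8.3,0],
    [0.013,-0.001,-0.034,0,8.3,0],
    [0.018,0,-0.032,0,8.4,0],
    [0.022,0,-0.028,0,8.3,0],
  ],
  jaw=0,
)

```text
clock: 7.1
tcp_pos: [0.426, -0.338, 0.259]
orientation: [-0.549, 0.428, -0.454, 0.556]
ft_force: [0.1, -0.3, -0.3]
gripper_width: 0.995
```

```bash
python3 - <<'E'
from h import *
p,P,u=leaf()
rows([((.421,-.3642,.20),down(-82.8)),((.421,-.3642,.12),down(-82.8))])
E
```

```text
leaf n 360 ang pct [1.298 1.399 1.464 1.503 1.534]
now [ 0.4237 -0.3422  0.2589] loc [-0.4422  0.279   0.2589] F [-3.  -3.5 -0.1] w 1.0 t 7.15
[0.01,0.03,-0.004,-0.9,2.5,0.6],[0.01,0.029,-0.004,-0.8,2.4,0.7],  -> [ 0.421 -0.364  0.2  ]
[0,0.04,-0,-0,0,-0],[0,0.04,-0,-0,0,-0],  -> [ 0.421 -0.364  0.12 ]
```

Call:
send_rows(
  plan=[
    [0.01,0.03,-0.004,-0.9,2.5,0.6],
    [0.01,0.03,-0.004,-0.8,2.4,0.7],
    [0,0.04,0,0,0,0],
    [0,0.02,0,0,0,0],
    [0,0,0,0,0,0],
  ],
)

```text
clock: 7.65
tcp_pos: [0.421, -0.3702, 0.1419]
orientation: [0.529, -0.466, 0.473, -0.528]
ft_force: [0.7, 0.6, 0.6]
gripper_width: 1.0
```

```bash
python3 - <<'E'
from h import *
rows([((.421,-.3642,.04),down(-82.8))],.03)
q,Q,e=cam('side')
cv2.imwrite('pics/c4.png',cv2.resize(q[200:360,240:440],None,fx=4,fy=3.75,interpolation=cv2.INTER_CUBIC)[:600,:800])
E
```

```text
now [ 0.421  -0.3702  0.1419] loc [-0.4682  0.2897  0.1419] F [0.7 0.6 0.6] w 1.0 t 7.65
[-0.002,0.025,0,-0.1,-0.1,0.1],[-0.002,0.026,0,-0.1,-0.1,0.1],[-0.001,0.025,0,-0,-0.1,0.2],[-0.002,0.026,0,-0.1,-0.2,0.1],  -> [ 0.421 -0.364  0.04 ]
```

View pics/c4.png

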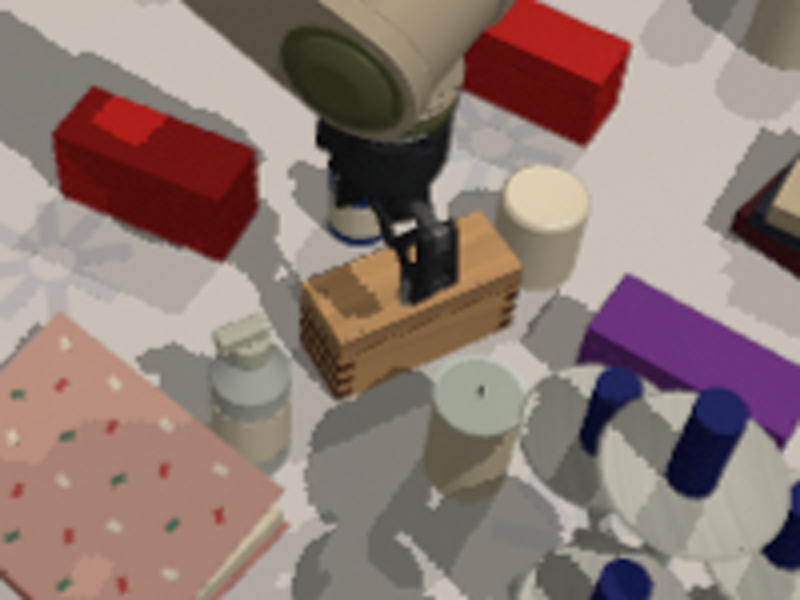

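The fingers are above the wooden box, with the near finger at (430,290) and the blue bottle, pillar, glass candle and mist bottle all clear. Descending.

Call:
send_rows(
  plan=[
    [-0.003,0.02,0,0,0,0],
    [-0.003,0.02,0,0,0,0],
    [0,0,0,0,0,0],
  ],
)

```text
clock: 8.0
tcp_pos: [0.4233, -0.3673, 0.1088]
orientation: [0.53, -0.462, 0.477, -0.527]
ft_force: [-0.1, -0.0, -0.7]
gripper_width: 1.006
```

Call:
send_rows(
  plan=[
    [0,0.02,0,0,0,0],
    [0,0.02,0,0,0,0],
    [0,0.015,0,0,0,0],
    [0,0,0,0,0,0],
  ],
)

```text
clock: 8.4
tcp_pos: [0.4279, -0.3727, 0.0625]
orientation: [0.532, -0.456, 0.482, -0.526]
ft_force: [-0.5, 0.8, -0.0]
gripper_width: 1.0
```

```bash
python3 - <<'E'
from h import *
rows([((.421,-.3642,.04),down(-82.8))],.03)
E
```

```text
now [ 0.4279 -0.3727  0.0625] loc [-0.4726  0.2839  0.0625] F [-0.5  0.8 -0. ] w 1.0 t 8.4
[-0.01,0.022,-0.006,-1.1,-0.3,1.9],  -> [ 0.421 -0.364  0.04 ]
```

Call:
send_rows(
  plan=[
    [-0.005,0.013,-0.003,-0.6,-0.2,1],
    [-0.005,0.012,-0.003,-0.6,-0.2,1],
    [0,0,0,0,0,0],
  ],
)

```text
clock: 8.7
tcp_pos: [0.4221, -0.3653, 0.0398]
orientation: [0.531, -0.467, 0.467, -0.531]
ft_force: [0.2, -0.5, 0.6]
gripper_width: 1.005
```

Call:
send_rows(
  plan=[
    [0,0,0,0,0,0],
    [0,0,0,0,0,0],
    [0,0,0,0,0,0],
    [0,0,0,0,0,0],
    [0,0,0,0,0,0],
    [0,0,0,0,0,0],
  ],
  jaw=1,
)

```text
clock: 9.3
tcp_pos: [0.4222, -0.3653, 0.0406]
orientation: [0.531, -0.467, 0.467, -0.531]
ft_force: [-0.8, 0.2, -1.7]
gripper_width: 0.699
```

```bash
python3 - <<'E'
from h import *
o=ctrl.get_obs();print(np.round(R.from_quat(o['orientation']).as_matrix(),3))
p=np.array(o['tcp_pos']);rows([(p+[0,0,.16],None),(L(-.19,.026,.21),down(17.1))])
E
```

```text
[[ 0.127 -0.001  0.992]
 [-0.992 -0.001  0.127]
 [ 0.    -1.    -0.001]]
now [ 0.4222 -0.3653  0.0406] loc [-0.4638  0.2872  0.0406] F [-0.8  0.2 -1.7] w 0.7 t 9.3
[0,-0.04,-0,0,0,0],[0,-0.04,-0,0,0,0],[0,-0.04,-0,0,0,0],[0,-0.04,-0,0,0,0],  -> [ 0.422 -0.365  0.201]
[-0.026,-0.001,0.018,0,-8.3,-0],[-0.023,-0.001,0.021,0,-8.3,-0],[-0.02,-0.001,0.024,0,-8.3,-0],[-0.016,-0.001,0.027,0,-8.3,-0],[-0.012,-0.001,0.029,0,-8.3,-0],[-0.008,-0.001,0.031,0,-8.3,-0],[-0.004,-0.001,0.031,0,-8.3,-0],[0.001,-0.001,0.032,0,-8.3,-0],[0.005,-0,0.031,0,-8.3,-0],[0.01,-0.001,0.03,0,-8.4,-0],[0.014,-0,0.028,0,-8.3,-0],[0.019,-0.001,0.026,0,-8.4,-0.1],  -> [ 0.592 -0.027  0.21 ]
```

Call:
send_rows(
  plan=[
    [0,-0.02,0,0,0,0],
    [0,-0.035,0,0,0,0],
    [0,-0.04,0,0,0,0],
    [0,-0.04,0,0,0,0],
    [0,-0.03,0,0,0,0],
    [0,0,0,0,0,0],
  ],
)

```text
clock: 9.9
tcp_pos: [0.4214, -0.3642, 0.2097]
orientation: [0.531, -0.469, 0.465, -0.531]
ft_force: [0.3, -0.3, -3.1]
gripper_width: 0.694
```

Call:
send_rows(
  plan=[
    [-0.026,0,0.018,0,-8.3,0],
    [-0.023,0,0.021,0,-8.3,0],
    [-0.02,0,0.024,0,-8.3,0],
    [-0.016,0,0.027,0,-8.3,0],
    [-0.012,0,0.029,0,-8.3,0],
    [-0.008,0,0.031,0,-8.3,0],
    [-0.004,0,0.031,0,-8.3,0],
    [0.001,0,0.032,0,-8.3,0],
  ],
)

```text
clock: 10.7
tcp_pos: [0.53, -0.1302, 0.1983]
orientation: [-0.698, 0.095, -0.081, 0.705]
ft_force: [0.7, -0.1, -3.2]
gripper_width: 0.697
```

```bash
python3 - <<'E'
from h import *
rows([(L(-.19,.026,.20),down(17.1))])
E
```

```text
now [ 0.53   -0.1302  0.1983] loc [-0.2709  0.115   0.1983] F [ 0.7 -0.1 -3.2] w 0.7 t 10.7
[0.008,-0,0.029,-0.2,-7.9,-0.3],[0.012,-0.001,0.027,-0.2,-7.8,-0.2],[0.016,-0,0.026,-0.2,-7.9,-0.3],[0.02,-0.001,0.023,-0.1,-7.8,-0.2],  -> [ 0.591 -0.026  0.2  ]
```

Call:
send_rows(
  plan=[
    [0.008,0,0.025,0,-7.9,-0.2],
    [0.012,0,0.022,0,-7.8,-0.2],
    [0.016,0,0.018,0,-7.5,-0.2],
    [0.018,0,0.012,0,-6,-0.2],
    [0,0,0,0,0,0],
  ],
)

```text
clock: 11.2
tcp_pos: [0.5893, -0.0457, 0.1892]
orientation: [-0.693, -0.098, 0.106, 0.706]
ft_force: [-0.2, -0.1, -3.6]
gripper_width: 0.699
```

```bash
python3 - <<'E'
from h import *
p,P,u=leaf()
q,Q,e=cam('side')
cv2.imwrite('pics/c5.png',np.hstack([cv2.resize(p[90:240,130:280],(400,400)),cv2.resize(q[90:240,240:390],(400,400))]))
np.save('s5.npy',Q);cv2.imwrite('pics/s5.png',q)
rows([(L(-.19,.026,.20),down(17.1)),(L(-.19,.026,.045),down(17.1))])
E
```

```text
leaf n 255 ang pct [1.239 1.363 1.431 1.487 1.523]
now [ 0.5882 -0.0473  0.1895] loc [-0.2088  0.035   0.1895] F [ 0.1 -0.4 -3.6] w 0.7 t 11.3
[0.009,-0.01,0.019,-1.2,-0.8,-0.6],  -> [ 0.592 -0.027  0.2  ]
[-0,0.039,0,0,-0,-0],[-0,0.039,0,0,-0,-0],[-0,0.038,0,0,-0,-0],[-0,0.039,0,0,-0,-0],  -> [ 0.592 -0.027  0.045]
```

View pics/c5.png

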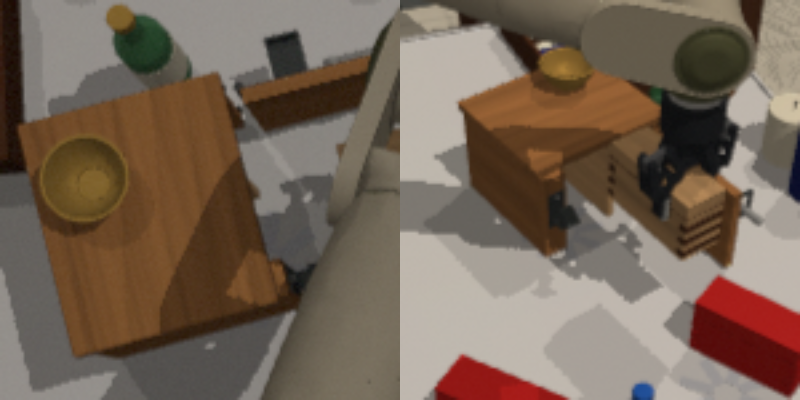

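The side view shows the box level and gripped at (680,190) in front of the mouth, with the door open behind it. The top view shows the leaf at (310,90) and the bowl in its place. Lowering and sliding in.

Call:
send_rows(
  plan=[
    [0.009,0,0.015,-1.2,-0.8,-0.6],
    [0,0.035,0,0,0,0],
    [0,0.039,0,0,0,0],
    [0,0.039,0,0,0,0],
    [0,0.015,0,0,0,0],
    [0,0,0,0,0,0],
  ],
)

```text
clock: 11.9
tcp_pos: [0.5893, -0.0354, 0.0556]
orientation: [0.701, 0.099, -0.1, -0.699]
ft_force: [0.6, -1.2, -2.9]
gripper_width: 0.695
```

```bash
python3 - <<'E'
from h import *
rows([(L(-.19,.026,.045),down(17.1)),(L(-.06,.026,.042),down(17.1))],.025)
E
```

```text
now [ 0.5893 -0.0354  0.0556] loc [-0.1977  0.0304  0.0556] F [ 0.6 -1.2 -2.9] w 0.69 t 11.9
[0.004,0.011,0.008,0.1,-0.9,-0.1],  -> [ 0.591 -0.027  0.045]
[0,0,0.022,0,-0,-0],[0,0.001,0.022,0,-0,-0],[0,0,0.021,0,-0,-0],[0,0.001,0.022,0,-0,-0],[0,0,0.021,0,-0,-0],[0,0.001,0.022,0,-0,-0],  -> [0.553 0.098 0.042]
```

Call:
send_rows(
  plan=[
    [0.004,0.011,0.007,0,-0.9,0],
    [0,0,0,0,0,0],
    [0,0,0.02,0,0,0],
    [0,0,0.022,0,0,0],
    [0,0,0.022,0,0,0],
    [0,0,0,0,0,0],
  ],
)

```text
clock: 12.5
tcp_pos: [0.574, 0.0342, 0.0483]
orientation: [0.701, 0.106, -0.102, -0.698]
ft_force: [0.5, -0.4, -3.8]
gripper_width: 0.696
```

```bash
python3 - <<'E'
from h import *
rows([(L(-.058,.026,.041),down(17.1))],.02)
E
```

```text
now [0.574  0.0342 0.0483] loc [-0.1267  0.0246  0.0483] F [ 0.5 -0.4 -3.8] w 0.7 t 12.5
[-0,0.002,0.017,0.1,-0.1,0.1],[-0.001,0.002,0.017,0.1,-0.1,0.1],[-0,0.001,0.017,0.1,-0,0],[-0.001,0.002,0.018,0,-0.1,0.1],  -> [0.552 0.1   0.041]
```

Call:
send_rows(
  plan=[
    [0,0.003,0.017,0,0,0],
    [0,0.003,0.017,0,0,0],
    [0,0.002,0.017,0,0,0],
    [0,0.002,0.014,0,0,0],
    [0,0,0,0,0,0],
  ],
)

```text
clock: 13.0
tcp_pos: [0.5607, 0.0964, 0.0436]
orientation: [0.704, 0.112, -0.096, -0.695]
ft_force: [-0.9, -0.6, -4.2]
gripper_width: 0.696
```

```bash
python3 - <<'E'
from h import *
rows([(L(-.058,.026,.041),down(17.1))],.02)
E
```

```text
now [0.5607 0.0964 0.0436] loc [-0.0633  0.019   0.0436] F [-0.9 -0.6 -4.2] w 0.7 t 13.0
[-0.007,0.002,0.005,0.9,-0.2,1.1],  -> [0.553 0.099 0.041]
```

Call:
send_rows(
  plan=[
    [-0.004,0.002,0,0.9,0,1],
    [0,0.001,0,0,0,0],
    [0,0,0,0,0,0],
  ],
)

```text
clock: 13.3
tcp_pos: [0.5592, 0.0947, 0.0422]
orientation: [0.7, 0.107, -0.101, -0.699]
ft_force: [1.2, 0.8, -2.2]
gripper_width: 0.693
```

Call:
send_rows(
  plan=[
    [0,0,0,0,0,0],
    [0,0,0,0,0,0],
    [0,0,0,0,0,0],
  ],
  jaw=0.18,
)

```text
clock: 13.6
tcp_pos: [0.5588, 0.0944, 0.0422]
orientation: [-0.699, -0.106, 0.101, 0.7]
ft_force: [-0.0, -0.0, 1.0]
gripper_width: 0.818
```

```bash
python3 - <<'E'
from h import *
rows([(L(-.068,.022,.15),None),(L(-.20,.022,.18),None)])
E
```

```text
now [0.5588 0.0944 0.0422] loc [-0.0646  0.0215  0.0422] F [-0. -0.  1.] w 0.82 t 13.6
[0,-0.036,-0.001,0,0,0],[0,-0.036,-0.001,0,0,0],[0,-0.036,-0.001,0,0,0],  -> [0.559 0.091 0.15 ]
[0,-0.007,-0.033,0,0,0],[0,-0.008,-0.033,0,0,0],[0,-0.007,-0.033,0,0,0],[0.001,-0.008,-0.033,0,0,0],  -> [ 0.598 -0.035  0.18 ]
```

Call:
send_rows(
  plan=[
    [0,-0.02,0,0,0,0],
    [0,-0.036,0,0,0,0],
    [0,-0.036,-0.001,0,0,0],
    [0,-0.015,-0.033,0,0,0],
    [0,-0.007,-0.04,0,0,0],
    [0,-0.007,-0.04,0,0,0],
    [0,-0.007,-0.03,0,0,0],
  ],
)

```text
clock: 14.3
tcp_pos: [0.5979, -0.0436, 0.1735]
orientation: [-0.698, -0.105, 0.106, 0.7]
ft_force: [-0.5, 1.0, 0.6]
gripper_width: 0.817
```

Call:
send_rows(
  plan=[
    [0,0,0,8,0,0],
    [0,0,0,8,0,0],
    [0,0,0,8,0,0],
    [0,0,0,8,0,0],
    [0,0,0,8,0,0],
    [0,0,0,8,0,0],
    [0,0,0,0,0,0],
  ],
  jaw=1,
)

```text
clock: 15.0
tcp_pos: [0.5981, -0.0474, 0.1756]
orientation: [-0.337, -0.053, 0.139, 0.93]
ft_force: [-0.7, -0.3, 0.6]
gripper_width: -0.002
```

```bash
python3 - <<'E'
from h import *
print(np.round(ctrl.get_obs()['qpos'],2))
p,P,u=leaf()
X=P.reshape(-1,3)-O;u=np.c_[X@EX,X@EY,X[:,2]];k=(u[:,2]>.08)&(u[:,2]<.097)&(u[:,0]>-.13)&(u[:,0]<-.02)&(abs(u[:,1]-.026)<.045)
u=u[k];print(len(u),cv2.minAreaRect((u[:,:2]*1000).astype(np.float32)) if len(u)>20 else '')
D=down(17.1,50,-EY)
rows([(L(-.17,.024,.12),D),(L(-.15,.024,.05),D)])
E
```

```text
[-0.51  0.82  1.07  0.6   1.9  -0.81]
leaf n 345 ang pct [1.334 1.412 1.465 1.508 1.533]
716 ((-64.44113159179688, 21.23049545288086), (88.80254364013672, 60.64890670776367), 0.44928592443466187)
now [ 0.5984 -0.0467  0.1768] loc [-0.2112  0.0251  0.1768] F [-0.1 -0.2  0.1] w -0.0 t 15.05
[0,0.034,-0.008,0.1,0.1,0.1],[0.001,0.034,-0.009,0.1,0.2,0.1],  -> [ 0.588 -0.007  0.12 ]
[-0,0.03,-0.02,-0,-0,-0],[-0,0.03,-0.021,-0,-0,-0],  -> [0.582 0.012 0.05 ]
```

The top-view depth puts the box square in the mouth, with its rear end at x = −0.109 and y = 0.021. Now the push with closed, tilted fingers.

Call:
send_rows(
  plan=[
    [0,0.034,-0.008,0,0,0],
    [0,0.034,-0.009,0,0,0],
    [0,0.03,-0.02,0,0,0],
    [0,0.025,-0.018,0,0,0],
    [0,0,0,0,0,0],
  ],
)

```text
clock: 15.55
tcp_pos: [0.583, 0.0126, 0.0561]
orientation: [-0.351, -0.061, 0.141, 0.924]
ft_force: [0.7, -0.4, -0.3]
gripper_width: 0.002
```

```bash
python3 - <<'E'
from h import *
D=down(17.1,52,-EY)
rows([(L(-.12,.022,.045),D),(L(.008,.022,.045),D)],.02)
E
```

```text
now [0.583  0.0126 0.0561] loc [-0.1499  0.0224  0.0561] F [ 0.7 -0.4 -0.3] w 0.0 t 15.55
[0,0.015,0.006,1.9,0.5,0.1],[0,0.015,0.005,1.9,0.4,0],  -> [0.574 0.041 0.045]
[0,0.014,0.011,-0,0,0],[0,0.014,0.011,-0,0,0],[0,0.015,0.011,-0,0,0],[0,0.014,0.011,-0,0,0],[0,0.015,0.012,-0,0,0],[0,0.014,0.011,-0,0,0],[0.001,0.015,0.012,-0,0,0],  -> [0.537 0.164 0.045]
```

Call:
send_rows(
  plan=[
    [0,0.015,0.005,1.9,0.5,0],
    [0,0.015,0.005,1.9,0.4,0],
    [0,0.014,0.011,0,0,0],
    [0,0.014,0.011,0,0,0],
    [0,0.014,0.011,0,0,0],
    [0,0,0,0,0,0],
  ],
)

```text
clock: 16.15
tcp_pos: [0.5596, 0.0968, 0.0498]
orientation: [-0.322, -0.053, 0.139, 0.935]
ft_force: [-0.8, -0.7, 0.1]
gripper_width: 0.002
```

```bash
python3 - <<'E'
from h import *
D=down(17.1,52,-EY)
rows([(L(.008,.022,.045),D)],.02)
E
```

```text
now [0.5596 0.0968 0.0498] loc [-0.0626  0.02    0.0498] F [-0.8 -0.7  0.1] w 0.0 t 16.15
[-0.001,0.015,0.01,0,0.1,0.1],[-0,0.014,0.01,0,0.1,0.1],[-0.001,0.015,0.01,0.1,0.1,0.1],[-0,0.014,0.01,0,0.1,0.1],  -> [0.537 0.163 0.045]
```

Call:
send_rows(
  plan=[
    [0,0.015,0.01,0,0,0],
    [0,0.015,0.01,0,0,0],
    [0,0.015,0.01,0,0,0],
    [0,0.01,0.008,0,0,0],
    [0,0,0,0,0,0],
  ],
)

```text
clock: 16.65
tcp_pos: [0.541, 0.163, 0.0476]
orientation: [-0.323, -0.055, 0.137, 0.935]
ft_force: [0.8, 0.3, 0.3]
gripper_width: 0.002
```

```bash
python3 - <<'E'
from h import *
D=down(17.1,52,-EY)
rows([(L(.012,.022,.045),D)],.02)
E
```

```text
now [0.541  0.163  0.0476] loc [0.0062 0.0183 0.0476] F [0.8 0.3 0.3] w 0.0 t 16.65
[-0.004,0.006,0.002,0.3,0.5,0.6],  -> [0.535 0.168 0.045]
```

Call:
send_rows(
  plan=[
    [-0.002,0.005,0.003,0,0,0],
    [-0.001,0.003,0.002,0,0,0],
    [0,0,0,0,0,0],
  ],
)

```text
clock: 16.95
tcp_pos: [0.5371, 0.1705, 0.0472]
orientation: [-0.324, -0.057, 0.135, 0.935]
ft_force: [1.9, 1.1, 0.7]
gripper_width: 0.006
```

```bash
python3 - <<'E'
from h import *
rows([(L(-.20,.022,.06),None),(L(-.22,.022,.20),down(17.1))])
E
```

```text
now [0.5371 0.1705 0.0472] loc [0.0145 0.0198 0.0472] F [1.9 1.1 0.7] w 0.01 t 16.95
[-0,-0.035,-0.025,0,0,0],[-0,-0.035,-0.025,0,0,0],[-0,-0.035,-0.024,0,0,0],[-0,-0.036,-0.025,0,0,0],[-0.001,-0.035,-0.024,0,0,0],  -> [ 0.598 -0.035  0.06 ]
[0,-0.015,0.014,-7.4,0,0.2],[0,-0.016,0.012,-7.4,0,0.2],[0,-0.018,0.01,-7.4,0,0.1],[0.001,-0.019,0.007,-7.3,0.1,0.2],[0,-0.019,0.005,-7.4,0,0.1],[0,-0.02,0.002,-7.3,0.1,0.2],[0.001,-0.02,-0,-7.4,0,0.1],  -> [ 0.604 -0.054  0.2  ]
```

Call:
send_rows(
  plan=[
    [0,-0.035,-0.025,0,0,0],
    [0,-0.035,-0.025,0,0,0],
    [0,-0.035,-0.024,0,0,0],
    [0,-0.036,-0.025,0,0,0],
    [0,-0.035,-0.024,0,0,0],
  ],
)

```text
clock: 17.45
tcp_pos: [0.5974, -0.0358, 0.0602]
orientation: [-0.321, -0.055, 0.14, 0.935]
ft_force: [-3.6, 9.0, 11.9]
gripper_width: 0.004
```

Call:
send_rows(
  plan=[
    [0,-0.02,0.014,-7.4,0,0.2],
    [0,-0.02,0.012,-7.4,0,0.2],
    [0,-0.022,0.01,-7.4,0,0.1],
    [0,-0.023,0.007,-7.3,0,0.2],
    [0,-0.022,0.005,-7.4,0,0],
    [0,-0.022,0.002,-7.3,0,0],
    [0,-0.02,0,-7,0,0],
  ],
)

```text
clock: 18.15
tcp_pos: [0.6057, -0.0775, 0.2133]
orientation: [0.701, 0.102, -0.107, -0.697]
ft_force: [0.2, -0.9, -1.1]
gripper_width: -0.002
```

```bash
python3 - <<'E'
from h import *
p,P,u=leaf()
q,Q,e=cam('side')
cv2.imwrite('pics/c6.png',np.hstack([cv2.resize(p[90:240,130:280],(400,400)),cv2.resize(q[90:240,240:390],(400,400))]))
D=down(17.1)
rows([(L(-.20,-.04,.22),D),(door(1.5,.13,-.045,.22),D),(door(1.5,.13,-.045,.122),D)])
E
```

```text
leaf n 336 ang pct [1.301 1.4   1.459 1.504 1.532]
now [ 0.6062 -0.0754  0.2152] loc [-0.2409  0.026   0.2152] F [-0.  -0.1  0.4] w -0.0 t 18.25
[0.033,-0.003,0.02,0.1,0,-0.1],[0.033,-0.002,0.021,0.1,0.1,-0.2],  -> [ 0.657 -0.017  0.22 ]
[0.032,-0,0.017,0,-0,0],[0.032,-0,0.017,0,-0,0],[0.032,-0,0.016,0,-0,0],  -> [0.734 0.059 0.22 ]
[-0,0.033,0,0,-0,0],[-0,0.032,0,0,-0,0],[-0,0.033,0,0,-0,0],  -> [0.734 0.059 0.122]
```

View pics/c6.png

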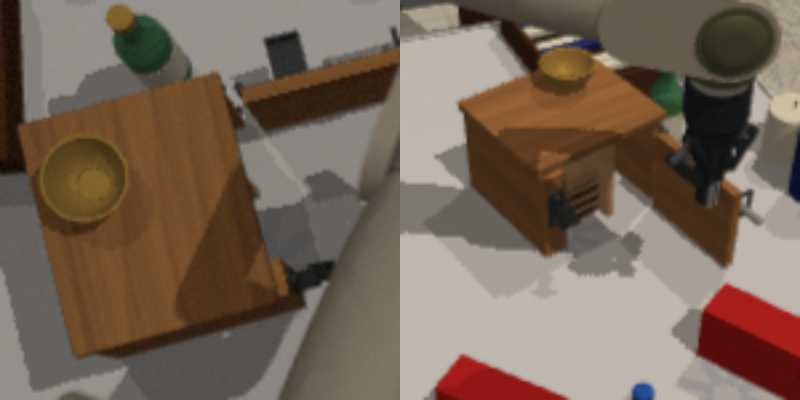

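The side view shows the box inside the bay, its dovetailed end at (585,190). The door is still open, and the bowl and green bottle haven't moved. I'll check the box depth and then move to the door's outside.

```bash
python3 - <<'E'
from h import *
q,Q,e=cam('side')
X=Q[140:180,298:322].reshape(-1,3)-O;u=np.c_[X@EX,X@EY,X[:,2]]
k=(u[:,2]>.015)&(u[:,2]<.085)&(u[:,1]>-.01)&(u[:,1]<.06)&(u[:,0]>-.02);u=u[k]
print(len(u),np.percentile(u,[10,50,90],axis=0).round(4))
E
```

```text
148 [[ 0.0169 -0.0029  0.0263]
 [ 0.0196  0.0183  0.0552]
 [ 0.0221  0.0421  0.08  ]]
```

Call:
send_rows(
  plan=[
    [0.03,-0.003,0.02,0,0,0],
    [0.033,-0.002,0.02,0,0,-0.1],
    [0.032,0,0.017,0,0,0],
    [0.032,0,0.017,0,0,0],
    [0.03,0,0.013,0,0,0],
    [0,0,0,0,0,0],
  ],
)

```text
clock: 18.9
tcp_pos: [0.7314, 0.053, 0.2011]
orientation: [-0.692, -0.091, 0.114, 0.707]
ft_force: [-0.1, -0.6, -0.8]
gripper_width: 0.001
```

```bash
python3 - <<'E'
from h import *
p,P,u=leaf()
D=down(17.1)
rows([(door(1.5,.13,-.04,.20),D),(door(1.5,.13,-.04,.122),D)])
print(np.round(ctrl.get_obs()['qpos'],2))
E
```

```text
leaf n 27 ang pct [1.458 1.469 1.487 1.511 1.537]
now [0.7305 0.0514 0.2012] loc [-0.1562 -0.13    0.2012] F [ 0.  -0.9 -0.6] w 0.0 t 18.95
[0.001,0.001,0.007,-1.5,-0.5,-1.7],  -> [0.729 0.058 0.2  ]
[-0,0.039,-0,-0,0,0],[-0,0.039,-0,-0,0,0],  -> [0.729 0.058 0.122]
[-0.09  0.86  0.69  0.01  1.63 -0.38]
```

Box end face at x ≈ 0.020 gives a box centre of x ≈ 0.095, y ≈ 0.018, so it is fully in. Closing the door from outside, above the bar.

Call:
send_rows(
  plan=[
    [0.001,0.001,0.009,-1.5,-0.5,-1.7],
    [0,0.036,0,0,0,0],
    [0,0.036,0,0,0,0],
    [0,0,0,0,0,0],
  ],
)

```text
clock: 19.35
tcp_pos: [0.7257, 0.0548, 0.1215]
orientation: [-0.697, -0.101, 0.106, 0.702]
ft_force: [-1.2, -1.2, -0.1]
gripper_width: -0.002
```

```bash
python3 - <<'E'
from h import *
D=down(17.1)
rows([(door(t,.125,-.013,.123),D) for t in (1.5,1.35,1.2,1.05,.9,.75,.6,.5)],.04)
E
```

```text
now [0.7257 0.0548 0.1215] loc [-0.1515 -0.1264  0.1215] F [-1.2 -1.2 -0.1] w -0.0 t 19.35
[-0.022,-0.001,0.009,-0.4,-0.3,-0.4],  -> [0.702 0.057 0.123]
[-0.019,-0,0.001,-0,0,-0],  -> [0.684 0.052 0.123]
[-0.019,-0,0.003,-0,0,-0],  -> [0.665 0.05  0.123]
[-0.017,-0,0.007,-0,0,-0],  -> [0.646 0.051 0.123]
[-0.017,-0,0.008,-0,0,-0],  -> [0.628 0.054 0.123]
[-0.015,-0,0.012,-0,0,-0],  -> [0.61  0.061 0.123]
[-0.013,-0,0.013,-0,0,-0],  -> [0.593 0.07  0.123]
[-0.008,-0,0.01,-0,0,-0],  -> [0.583 0.077 0.123]
```

Call:
send_rows(
  plan=[
    [-0.022,0,0.008,-0.4,0,-0.4],
    [-0.019,0,0.001,0,0,0],
    [-0.019,0,0.003,0,0,0],
    [-0.017,0,0.007,0,0,0],
  ],
)

```text
clock: 19.75
tcp_pos: [0.6446, 0.0453, 0.1244]
orientation: [-0.699, -0.102, 0.101, 0.701]
ft_force: [1.8, 1.1, 0.3]
gripper_width: 0.0
```

```bash
python3 - <<'E'
from h import *
p,P,u=leaf()
D=down(17.1)
rows([(door(t,.125,-.013,.123),D) for t in (.9,.75,.6,.5,.4,.3)],.04)
E
```

```text
leaf n 0 ang pct 
now [0.6427 0.0459 0.1248] loc [-0.1357 -0.0445  0.1248] F [-0.9  0.7  0.4] w -0.0 t 19.8
[-0.012,0.002,0.013,-0.2,-0.6,0],  -> [0.628 0.055 0.123]
[-0.015,-0,0.011,-0,-0,0],  -> [0.61  0.061 0.123]
[-0.013,-0,0.013,-0,-0,0],  -> [0.594 0.07  0.123]
[-0.008,-0,0.01,-0,-0,0],  -> [0.583 0.077 0.123]
[-0.007,-0,0.011,-0,-0,0],  -> [0.573 0.085 0.123]
[-0.005,-0,0.011,-0,-0,0],  -> [0.565 0.094 0.123]
```

Call:
send_rows(
  plan=[
    [-0.012,0.002,0.013,-0.2,-0.5,0],
    [-0.015,0,0.011,0,0,0],
    [-0.013,0,0.013,0,0,0],
    [-0.008,0,0.01,0,0,0],
    [-0.007,0,0.01,0,0,0],
  ],
)

```text
clock: 20.3
tcp_pos: [0.5737, 0.0805, 0.1295]
orientation: [-0.699, -0.104, 0.1, 0.7]
ft_force: [0.6, -1.4, -0.2]
gripper_width: 0.001
```

```bash
python3 - <<'E'
from h import *
D=down(17.1)
p,P,u=leaf()
q,Q,e=cam('side');cv2.imwrite('pics/c7.png',cv2.resize(q[90:240,240:390],(500,500)))
rows([(door(t,.125,-.012,.123),D) for t in (.3,.2,.1,.05,.0,-.03)],.04)
E
```

```text
leaf n 0 ang pct 
now [0.5733 0.0813 0.1293] loc [-0.0815  0.0114  0.1293] F [-0.3  0.6  0.2] w -0.0 t 20.4
[-0.005,0.006,0.016,-0,-0.5,0.3],  -> [0.564 0.095 0.123]
[-0.004,0,0.012,-0,0,0],  -> [0.557 0.105 0.123]
[-0.003,0,0.012,-0,0,0],  -> [0.55  0.116 0.123]
[-0.001,0,0.006,-0,0,0],  -> [0.548 0.121 0.123]
[-0.001,0,0.006,-0,0,0],  -> [0.545 0.127 0.123]
[-0,0,0.004,-0,0,0],  -> [0.544 0.131 0.123]
```

View pics/c7.png

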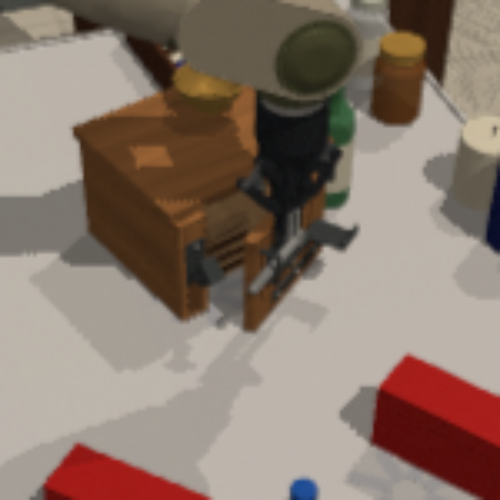

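The door is at about 0.4 rad. The fingertip pushes its outside at (290,215), and the bar at (270,265) is heading for the catch at (205,265).

Call:
send_rows(
  plan=[
    [-0.005,0.006,0.014,0,-0.5,0.3],
    [-0.004,0,0.012,0,0,0],
    [-0.003,0,0.01,0,0,0],
    [0,0,0,0,0,0],
  ],
)

```text
clock: 20.8
tcp_pos: [0.551, 0.1139, 0.1232]
orientation: [-0.699, -0.106, 0.105, 0.699]
ft_force: [-0.6, 0.3, -0.3]
gripper_width: -0.002
```

```bash
python3 - <<'E'
from h import *
D=down(17.1)
rows([(door(t,.125,-.012,.123),D) for t in (.1,.05,.0,-.03)],.04)
E
```

```text
now [0.551  0.1139 0.1232] loc [-0.0437  0.0232  0.1232] F [-0.6  0.3 -0.3] w -0.0 t 20.8
[-0,0,0.002,0,0,0.1],  -> [0.55  0.116 0.123]
[-0.001,0,0.007,0,0,-0],  -> [0.547 0.122 0.123]
[-0.001,0,0.006,0,0,-0],  -> [0.545 0.128 0.123]
[-0,0,0.003,0,0,-0],  -> [0.544 0.13  0.123]
```

Call:
send_rows(
  plan=[
    [0,0,0.007,0,0,0],
    [0,0,0.006,0,0,0],
    [0,0,0.006,0,0,0],
    [0,0,0.004,0,0,0],
    [0,0,0,0,0,0],
  ],
)

```text
clock: 21.3
tcp_pos: [0.5463, 0.1293, 0.1233]
orientation: [0.705, 0.106, -0.105, -0.693]
ft_force: [-0.1, 0.6, -1.1]
gripper_width: -0.003
```

```bash
python3 - <<'E'
from h import *
rows([])
E
```

```text
now [0.5463 0.1293 0.1233] loc [-0.0276  0.0231  0.1233] F [-0.1  0.6 -1.1] w -0.0 t 21.3
```

Call:
send_rows(
  plan=[
    [0,0,0.004,0,0,0],
    [0,0,0.004,0,0,0],
    [0,0,0.003,0,0,0],
    [0,0,0,0,0,0],
  ],
)

```text
clock: 21.7
tcp_pos: [0.5464, 0.1292, 0.1235]
orientation: [0.713, 0.107, -0.103, -0.685]
ft_force: [-0.6, -0.5, 0.3]
gripper_width: -0.002
```

```bash
python3 - <<'E'
from h import *
rows([(L(-.10,.0231,.125),None)])
q,Q,e=cam('side');cv2.imwrite('pics/c8.png',cv2.resize(q[100:200,260:360],(500,500),interpolation=cv2.INTER_CUBIC))
E
```

```text
now [0.5464 0.1292 0.1235] loc [-0.0277  0.023   0.1235] F [-0.6 -0.5  0.3] w -0.0 t 21.7
[-0,0.001,-0.036,0,0,0],[-0,0,-0.036,0,0,0],  -> [0.568 0.06  0.125]
```

View pics/c8.png

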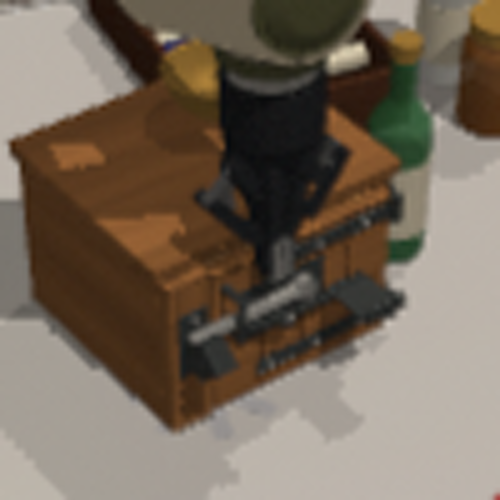

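The door looks shut, with the bar tip at (195,335) behind the catch prong at (215,355). I'll back away and measure.

Call:
send_rows(
  plan=[
    [0,0,-0.02,0,0,0],
    [0,0,-0.036,0,0,0],
    [0,-0.02,-0.036,0,0,0],
    [0,-0.04,-0.04,0,0,0],
    [0,-0.04,-0.04,0,0,0],
    [-0.03,-0.02,-0.04,0,0,0],
    [-0.04,0,-0.03,0,0,0],
    [-0.04,0,-0.02,0,0,0],
  ],
)

```text
clock: 22.55
tcp_pos: [0.5184, -0.1383, 0.2463]
orientation: [0.71, 0.11, -0.107, -0.687]
ft_force: [1.0, -0.6, -0.0]
gripper_width: -0.002
```

Call:
send_rows(
  plan=[
    [-0.04,0,-0.03,0,0,0],
    [-0.04,0,-0.03,0,0,0],
    [-0.03,0,-0.03,0,0,0],
    [0,0,-0.04,0,0,0],
    [0,0,0,0,0,0],
  ],
)

```text
clock: 23.05
tcp_pos: [0.4493, -0.2989, 0.2516]
orientation: [0.709, 0.111, -0.105, -0.688]
ft_force: [-0.3, 0.2, 0.2]
gripper_width: 0.003
```

```bash
python3 - <<'E'
from h import *
p,P,d=cam('top');q,Q,e=cam('side')
P0=np.load('top0.npy')
X=lambda P:np.c_[(P.reshape(-1,3)-O)@EX,(P.reshape(-1,3)-O)@EY,P.reshape(-1,3)[:,2]]
for n,A_ in(('start',P0),('now',P)):
    u=X(A_)
    for nm,lo,hi,y0,y1 in(('leaf z',.126,.146,-.08,.07),('bar',.09,.115,0,.11)):
        k=(u[:,2]>lo)&(u[:,2]<hi)&(u[:,0]<-.004)&(u[:,0]>-.07)&(u[:,1]>y0)&(u[:,1]<y1);v=u[k]
        if len(v)>5:
            f=np.polyfit(v[:,1],v[:,0],1); g=np.polyfit(v[:,1],v[:,2],1);print(n,nm,k.sum(),'x slope',f[0].round(3),'x mean',v[:,0].mean().round(4),'z slope',g[0].round(3),'z mean',v[:,2].mean().round(4))
z0=np.load('top0.npy')[...,2];dz=np.abs(P[...,2]-z0);print(ctrl.get_obs()['tcp_pos'])
for nm,(u0,v0,u1,v1) in dict(blue=(360,190,390,220),pillar=(385,145,425,185),glass=(445,190,480,230),mist=(415,245,460,280),green=(160,85,200,122),bowl=(140,135,185,178)).items():
    print(nm,'changed px',int((dz[v0:v1,u0:u1]>.015).sum()))
cv2.imwrite('pics/c9.png',np.hstack([cv2.resize(p[100:220,130:270],(400,343),interpolation=cv2.INTER_CUBIC),cv2.resize(q[100:200,260:377],(400,343),interpolation=cv2.INTER_CUBIC)]))
E
```

```text
start leaf z 320 x slope -0.008 x mean -0.0144 z slope -0.005 z mean 0.1354
start bar 284 x slope -0.093 x mean -0.0325 z slope -0.017 z mean 0.1013
now leaf z 323 x slope -0.002 x mean -0.0141 z slope 0.0 z mean 0.1358
now bar 279 x slope -0.096 x mean -0.0325 z slope -0.02 z mean 0.1011
[ 0.44933753 -0.29575239  0.25175044]
blue changed px 470
pillar changed px 571
glass changed px 812
mist changed px 169
green changed px 0
bowl changed px 0
```

View pics/c9.png

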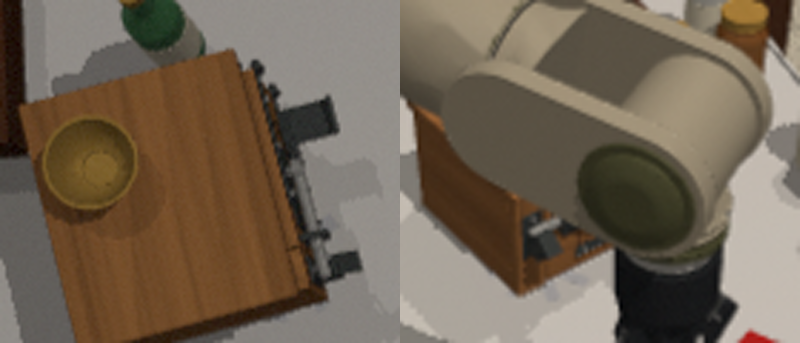

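The leaf and bar profiles match the start values (shut, bar down), and the tool hangs free at z = 0.25. Handing in.

```bash
python3 -c "
from rig import ctrl
print(ctrl.finish_job())"
```

```text
the job is handed in; nothing more can be done
None
```

The candle box is in the wide bay with the door shut and latched, and I handed the job in at about 23 s of robot time. The interface gives no verdict, so this rests on my own measurements.

**What I did:** I pressed the thumb lever and drew the door ajar by the lip, then swung it to about 1.5 rad from the inside. I set the box down in the bay mouth and pushed it in with closed fingers. I then pushed the door shut from outside, above the bar.

**Last checks:**
- **Box:** before closing, its centre was at about x = 0.095 m, y = 0.018 m in the cupboard frame, inside the required range. I could not see it once the door was shut.
- **Door and bar:** both match their starting profiles in the top view. Leaf slope is −0.002 (−0.008 at the start) and bar height is 101 mm, as before.
- **Green bottle and bowl:** neither moved.
- **Robot:** clear of everything, with the tool at z = 0.25 m.

**Not confirmed:** the arm hid the blue bottle, pillar candle, glass candle and mist bottle in the last picture, so my change check on those four shows nothing useful. They stood in place when the fingers were above the box just before the grasp, and I felt no contact with them. I did not look at them again after lifting it.

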